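Load a clutch friction puck on a stopped infeed conveyor

TASK

Make the conveyor safe by pushing its red mushroom stop button all the way down, so that it stays down. With it stopped, pick up the new copper-coloured friction puck and set it down (do not drop it) flat inside the yellow outline on the loading plate, long side along the outline's long side, and let go. Then twist the red button clockwise as far as it goes, so that it comes all the way up again, and let go; leave the two dark worn pucks and the other loose things on the bench where they are.

Things in the scene. Friction and masses are not known exactly. Their poses are not given: they have to be found in the camera images.
- new_puck: the new friction puck: a flat plate 46 x 38 x 6 mm (its x, y, z), 45 to 90 g, copper-coloured (orange) face up, steel back, lying flat on the bench; origin at the centre of its underside, z up. Pinch it across its 38 mm width (its y); only its edges, 6 mm high, can be gripped
- load_mark (a point): the centre of the yellow outline, on the top face of the dark steel loading plate (120 x 100 mm, 8 mm thick) that is fixed on the 60 mm high conveyor belt, so about 68 mm above the bench; x along the outline's long side, y along its short side, z up. The painted outline (flat, no rim) measures 60 x 52 mm inside; nothing stands above the plate
- stop_top (a point): the centre of the top face of the red mushroom head (round, 40 mm diameter, 20 mm thick) of the stop button; z up; it moves and turns with the head. The yellow housing under it is 80 x 80 mm and 55 mm high; the head's top is 87 mm above the bench when up and 80 mm when down (5 mm gap left between head and housing). Pushing it down takes about 4 N, it stops after 7 mm and stays down by itself
- stop_base: the yellow housing that carries the red stop button, fixed to the bench, 80 x 80 x 55 mm; origin at the centre of its underside
- stop_turn (a joint): twist of the red head, in rad, growing clockwise as seen from above: 0 at the start, end stop at 0.85 (49 degrees); it stays where it is left. The twist screws the head up evenly, by 7 mm over the full 0.85 rad, which brings a pressed head back to its full height (easy, under 0.1 N m)
- worn_puck_a: a worn dark-grey friction puck, 46 x 38 x 5 mm, lying flat; origin at the centre of its underside. Leave it
- worn_puck_b: a second worn dark-grey friction puck, same size. Leave it
- wrench: a steel wrench lying on the bench. Leave it
- screwdriver: a screwdriver lying on the bench. Leave it
- bearing: a steel bearing ring, 62 mm outside diameter, 18 mm high. Leave it
- mug: a white mug, 76 mm across, 90 mm high. Leave it
Things that resemble listed ones, but are neither listed nor needed, are in the scene too. Of the things like the new_puck, leave any that is pink or turquoise; of the rest the smaller one is meant.

How it is judged:
On the way, in this order (a step that is already met when the one before it is completed fails the run):
1. the red button is pushed fully down (at least 6 of its 7 mm) and stays down untouched, the new puck still lying where it was (z of stop_top in the frame of stop_base below 0.081 m and distance of new_puck from where it was at the start of the episode below 0.03 m and contact force between stop_base and the fingers below 0.05 N), for 0.2 s.
2. the new puck lies let go, flat and square inside the outline, the button still down (x of new_puck in the frame of load_mark between -0.008 and 0.008 m and y of new_puck in the frame of load_mark between -0.008 and 0.008 m and z of new_puck in the frame of load_mark between -0.003 and 0.003 m and angle between new_puck's own z axis and vertical below 0.08 rad and angle between the x axis of new_puck and the x axis of load_mark, either way round below 0.22 rad and linear speed of new_puck below 0.02 m/s and contact force between new_puck and the fingers below 0.05 N and z of stop_top in the frame of stop_base below 0.0822 m), for 0.2 s.
3. the red button is twisted clockwise (0.6 rad or more) and has come up (value of joint stop_turn above 0.6 rad and z of stop_top in the frame of stop_base above 0.0845 m), for 0.05 s.
At the end, for the whole second after the job is handed in: The new puck rests, let go, flat on the loading plate: within 8 mm of the outline's centre along each side, 3 mm in height and 0.22 rad of square. The red button is twisted 0.6 rad or more clockwise and up: its top 84.5 mm or more above the bench (all of step 3 and x of new_puck in the frame of load_mark between -0.008 and 0.008 m and y of new_puck in the frame of load_mark between -0.008 and 0.008 m and z of new_puck in the frame of load_mark between -0.003 and 0.003 m and angle between new_puck's own z axis and vertical below 0.08 rad and angle between the x axis of new_puck and the x axis of load_mark, either way round below 0.22 rad and linear speed of new_puck below 0.02 m/s and contact force between new_puck and the fingers below 0.05 N); the robot touches nothing.
It fails at once if the new puck is dropped (moves faster than 0.7 m/s out of the fingers, a fall of about 25 mm) (linear speed of new_puck above 0.7 m/s and contact force between new_puck and the fingers below 0.01 N).
It fails at once if a worn puck or other loose thing is moved by more than 30 mm (distance of any of worn_puck_a, worn_puck_b, wrench, screwdriver, bearing, mug from where it was at the start of the episode above 0.03 m).
It also fails if it takes over 61 s, if anything falls off the work surface, if the arm or the gripper's body presses on something with over 40 N, if the wrist force passes 120 N, or if a joint passes its speed limit or range.

ROBOT

A 7-joint arm with a two-finger parallel gripper is mounted at the origin on the work surface. World frame = base frame: x ahead of the robot, y to its left, z up, the work surface at z = 0. Lengths are in m, angles in rad, forces in N, time in s.
With the tool pointing down it reaches from about 0.4 to 0.9 m from the base axis. Payload 5.5 kg.
Tool frame: the origin (TCP) lies midway between the tips of the shut fingers; the grasp point (between the pads) lies 19 mm behind it (manip.grip_depth is the distance from the TCP to the grasp point, in m); z points along the fingers, x is the direction in which the jaws open and shut, and the axes are right-handed (so a half turn about z gives the same grasp; the last joint's range is limited). The gripper opens to 92 mm and grips with 3 to 60 N. Pads are 19 mm wide; open, the fingers measure 130 mm over their backs; the gripper's body (75 mm by 190 mm) begins 47 mm behind the grasp point.
Start: joints at [-1.059, 0.501, -0.427, 1.55, 0.221, 1.138, -0.21], TCP at [0.16, 0.63, 0.227] pointing down, gripper open.
Joint ranges: [-2.88, 2.88], [-0.31, 2.03], [-1.54, 1.56], [0.2, 2.42], [-1.41, 4.55], [0.19, 2.02], [-2.57, 2.57]. Speed limits (rad/s): [2.57, 2.57, 3.14, 3.14, 3.14, 3.14, 3.14].

INTERFACE

Orientations are given as a unit quaternion [x, y, z, w].
In Python, from bench import manip, effector, viewer gives the robot as it stands. Calls block until the motion is done:
- manip.move_pose(position, orientation): joint-space move of the TCP to a pose.
- manip.servo_line(position, ori=None, vel=0.15): straight line of the TCP; ori=None keeps the orientation; vel is the mean speed in m/s.
- manip.movej(angles): joint-space move.
- effector.open_jaws() and effector.close(f_grip=None): open the fingers fully, or close them until they stop; f_grip is the grip in N (None keeps the last).
- manip.sleep(seconds).
- manip.solve_ik(position, orientation): joint angles nearest the present ones, or None.
- viewer.get_image(name): name is "scene" or "top" or "wrist"; returns the picture (400x640x3 uint8, red, green, blue); there is no depth.
- viewer.get_calibration(name): a dict with "vfov" (degrees; the focal length in pixels is half the picture's height over the tangent of half this angle, whatever the lens; pixels are square), "cx", "cy" (the principal point, pixels), "eye" and "attitude" of the camera in the world. Camera axes: x right, y down, z forward; pixel columns grow to the right and rows downward; lengths in m; the calibration is good to about 2 mm. A picture is of the moment at which its call begins: read the wrist's pose just before it. get_calibration takes no time and is no camera call; for the wrist camera it gives the pose at the moment of the call.
A pose or a line that the arm cannot do raises manip.PlanningError and nothing moves.
- manip.hand_in(): hands the job in, once; it reports no verdict.
Readings, each from a call of its own:
- manip.current_clock(): time.
- manip.current_q(): joint angles.
- manip.current_joint_velocities(): joint speeds.
- manip.current_tau(): joint torques, N m.
- manip.current_tool_pos(): TCP position.
- manip.current_tcp_rot(): TCP orientation.
- manip.current_force(): force on the tool from outside, world axes, zero at the start.
- manip.current_wrist_torque(): the same for the moment, N m.
- manip.current_finger_gap(): finger opening in m.
Only numpy, scipy, OpenCV 4.12 (cv2) and the standard library are available. Lean on these libraries where they do the work, as an engineer would, in place of code of your own. Each camera call takes 0.05 s, during which the arm holds its last target. There are 200 camera calls.

## Working session

There is one attempt and no reset: what is moved stays moved. The work goes in short steps, each a Python script; the robot and the scene stay as the last script left them, time stands still between calls to the robot, and variables do not carry over. Pictures are saved under pics/ and viewed, about 8 in all and at most 12, crops included, and the job is handed in when it is done.

```bash
mkdir -p pics; ls; python3 - <<'E'
from bench import manip, effector, viewer
import cv2
for n in("top","scene"):
    im=viewer.get_image(n); cv2.imwrite(f"pics/{n}0.png",im[:,:,::-1]); print(n,viewer.get_calibration(n))
print(manip.current_clock(),manip.current_tcp_rot(),manip.current_finger_gap())
E
```

```text
pics
top {'vfov': 42.70415966261725, 'cx': 318.2619357492597, 'cy': 204.94229371379072, 'eye': array([ 0.3142176 , -0.00415737,  1.18410983]), 'attitude': array([-0.6995912 ,  0.70802727, -0.05772669,  0.07705306])}
scene {'vfov': 51.40985223102033, 'cx': 311.267590361263, 'cy': 193.09867269253897, 'eye': array([ 1.21678379, -0.1198515 ,  0.73767681]), 'attitude': array([ 0.70485409,  0.59193393, -0.25321374, -0.29778808])}
0.1 [ 7.89373473e-01  6.13912647e-01 -7.14836126e-04  5.21062172e-04] 0.09150655583237237
```

View pics/top0.png

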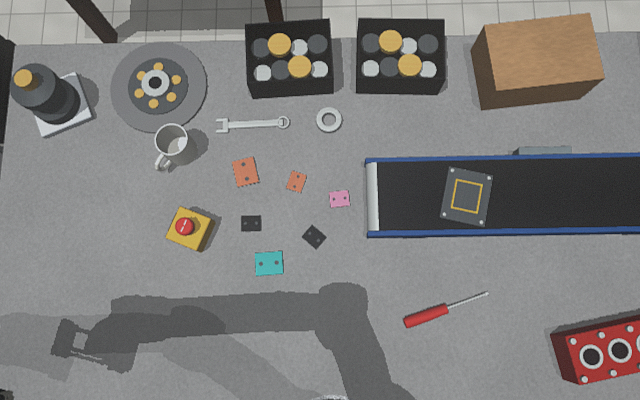

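View pics/scene0.png

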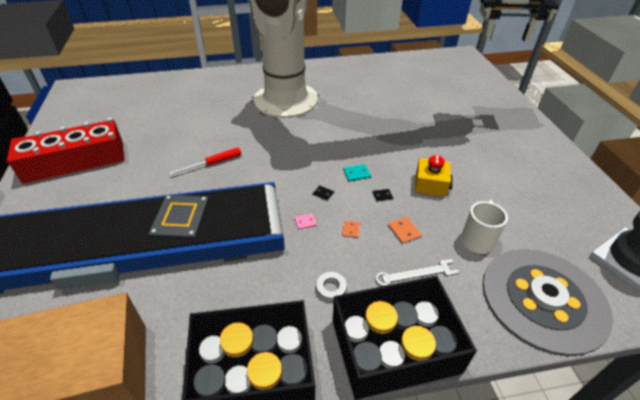

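The candidates in the top view are orange large (245,171), orange small (297,181), pink (340,198) and turquoise (269,263). The smaller orange one at (297,181) fits the description. I'll measure them all and confirm with an enlarged crop.

```bash
cat > h.py <<'E'
import numpy as np, cv2
from scipy.spatial.transform import Rotation as R
from bench import manip, effector, viewer
def K(c):
    f=200/np.tan(np.radians(c['vfov'])/2); return f
def ray(c,uv,z):
    uv=np.atleast_2d(np.asarray(uv,float)); f=K(c)
    d=np.c_[(uv[:,0]-c['cx'])/f,(uv[:,1]-c['cy'])/f,np.ones(len(uv))]
    d=R.from_quat(c['attitude']).apply(d)
    return c['eye']+d*((z-c['eye'][2])/d[:,2])[:,None]
def proj(c,p):
    q=R.from_quat(c['attitude']).inv().apply(np.atleast_2d(p)-c['eye']); f=K(c)
    return np.c_[c['cx']+f*q[:,0]/q[:,2],c['cy']+f*q[:,1]/q[:,2]]
def rect(c,im,lo,hi,z,roi=None,minA=40):
    """HSV blobs -> world rectangles at height z: centre, sides, long-axis angle"""
    m=cv2.inRange(cv2.cvtColor(im,cv2.COLOR_RGB2HSV),np.array(lo),np.array(hi))
    if roi: k=np.zeros_like(m); x0,y0,x1,y1=roi; k[y0:y1,x0:x1]=1; m=m*k
    out=[]
    for ct in cv2.findContours(m,cv2.RETR_EXTERNAL,cv2.CHAIN_APPROX_NONE)[0]:
        if cv2.contourArea(ct)<minA: continue
        px=ct[:,0,:].astype(float); w=ray(c,px,z)[:,:2]
        (x,y),(a,b),t=cv2.minAreaRect((w*1000).astype(np.float32))
        if a<b: a,b,t=b,a,t+90
        out.append((px.mean(0).round(),round(x/1000,4),round(y/1000,4),round(a,1),round(b,1),round((t+90)%180-90,1)))
    return out
def down(a):  # tool down, jaw (tool x) axis at world angle a
    return (R.from_euler('z',a)*R.from_euler('x',np.pi)).as_quat()
E
python3 - <<'E'
from h import *
im=viewer.get_image("top"); c=viewer.get_calibration("top")
print("orange",*rect(c,im,(3,90,100),(14,255,255),.006,(200,140,370,290)),sep="\n")
print("yellow outline",*rect(c,im,(18,90,100),(32,255,255),.068,(430,150,510,240)),sep="\n")
print("yellow house",*rect(c,im,(18,90,80),(32,255,255),.055,(150,190,230,260)),sep="\n")
print("red",*rect(c,im,(170,120,80),(180,255,255),.087,(150,190,230,260)),*rect(c,im,(0,150,80),(4,255,255),.087,(150,190,230,260)),sep="\n")
print("dark pucks",ray(c,[(251,223),(314,237)],.005).round(3))
print("mug,wrench,bearing,teal",ray(c,[(172,140),(253,123),(329,119),(269,263)],.02).round(3))
s=viewer.get_calibration("scene"); print(proj(c,[[0,0,0]]),proj(s,[[0,0,0]]))
print(proj(s,np.r_[ray(c,[(297,181)],.006),ray(c,[(185,226)],.087)]))
cv2.imwrite("pics/crop1.png",cv2.resize(im[130:290,150:510,::-1],None,fx=2.2,fy=2.2,interpolation=cv2.INTER_CUBIC))
E
```

```text
orange
(array([296., 181.]), 0.6, 0.0794, 44.4, 36.0, -19.5)
(array([245., 171.]), 0.6264, 0.2015, 63.1, 51.8, 13.6)
yellow outline
(array([466., 196.]), 0.5463, -0.3022, 69.9, 61.0, -13.4)
yellow house
(array([191., 231.]), 0.4826, 0.3144, 91.1, 79.3, 67.0)
red
(array([183., 226.]), 0.4851, 0.319, 35.7, 33.1, 89.2)
dark pucks [[0.502 0.185 0.005]
 [0.467 0.038 0.005]]
mug,wrench,bearing,teal [[ 0.703  0.376  0.02 ]
 [ 0.742  0.182  0.02 ]
 [ 0.749 -0.001  0.02 ]
 [ 0.407  0.14   0.02 ]]
[[333.2564664  452.25119641]] [[285.34540084  98.74570461]]
[[350.65611572 227.96711948]
 [436.02535801 158.21303237]]
```

View pics/crop1.png

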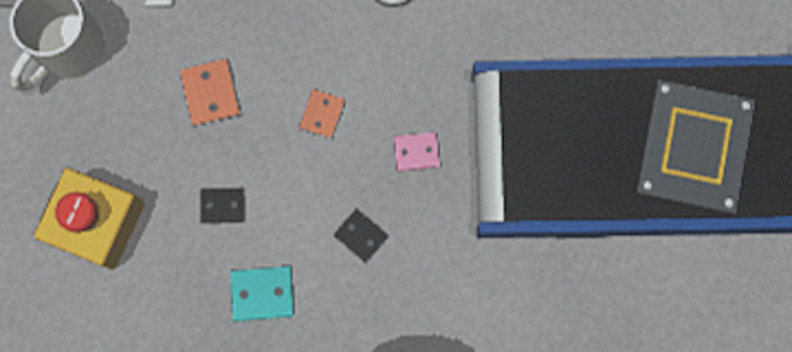

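The crop confirms it. The small orange plate (crop 322,113) measures 46.7 x 38.3 mm once the pixel border is added, so it is the 46 x 38 puck. The large one is about 65 x 54 mm. The outline is at (466,196) and the red head at (185,226). Next I'll hover over the button and refine with the wrist camera.

```bash
python3 - <<'E'
from h import *
for nm,p,a in [("puck",[.6,.0794,.002],70.5),("mark",[.546,-.302,.07],76.6)]+[("btn",[.485,.317,.06],x) for x in (0,30,49,60,90,109,120,150)]:
  for k in (0,180):
    q=manip.solve_ik(p,down(np.radians(a+k))); print(nm,a+k,None if q is None else np.round(q,2))
effector.close(f_grip=20)
manip.move_pose([.43,.317,.26],down(np.radians(R.from_quat(manip.current_tcp_rot()).as_euler('zyx')[0]*57.2958)))
c=viewer.get_calibration("wrist"); im=viewer.get_image("wrist")
print(manip.current_clock(),manip.current_tool_pos(),manip.current_finger_gap(),c, proj(c,[.485,.317,.087]))
cv2.imwrite("pics/w1.png",im[:,:,::-1])
E
```

```text
puck 70.5 [-0.06  0.69 -0.15  1.8   0.16  0.66  0.93]
puck 250.5 [-0.67  0.8   0.68  1.82 -0.7   0.77 -1.52]
mark 76.6 [ 0.21  0.63  0.34  1.75 -0.27  0.81  2.02]
mark 256.6 [-0.18  0.83  0.94  1.76 -0.8   0.98 -0.72]
btn 0 [-0.56  0.56 -0.08  1.86  0.06  0.73 -0.68]
btn 180 [-0.14  0.65 -0.64  1.84  0.52  0.82  2.1 ]
btn 30 [-0.49  0.56 -0.18  1.86  0.14  0.73 -0.22]
btn 210 [-0.06  0.69 -0.76  1.84  0.62  0.86  2.55]
btn 49 [-0.44  0.57 -0.24  1.85  0.19  0.74  0.07]
btn 229 [-1.48  1.12  1.35  1.89 -1.19  1.24 -1.99]
btn 60 [-0.41  0.57 -0.27  1.85  0.22  0.74  0.24]
btn 240 [-1.4   0.91  1.13  1.89 -0.98  1.03 -1.93]
btn 90 [-0.34  0.59 -0.36  1.85  0.29  0.76  0.71]
btn 270 [-0.81  0.57  0.24  1.87 -0.19  0.73 -2.04]
btn 109 [-0.32  0.59 -0.39  1.85  0.31  0.76  1.02]
btn 289 [-0.75  0.56  0.16  1.87 -0.13  0.73 -1.76]
btn 120 [-0.3   0.6  -0.42  1.85  0.34  0.77  1.19]
btn 300 [-0.72  0.56  0.13  1.86 -0.1   0.72 -1.59]
btn 150 [-0.22  0.62 -0.53  1.85  0.43  0.79  1.64]
btn 330 [-0.65  0.56  0.03  1.86 -0.03  0.72 -1.13]
3.1917 [0.42927285 0.31824979 0.25985766] 0.0003435303457171912 {'vfov': 67.52930508578294, 'cx': 313.09485518130487, 'cy': 195.30422237374881, 'eye': array([0.49558194, 0.3346752 , 0.41780578]), 'attitude': array([ 0.7841564 , -0.60742917, -0.07812313,  0.10012653])} [[326.73301245 131.4206594 ]]
```

View pics/w1.png

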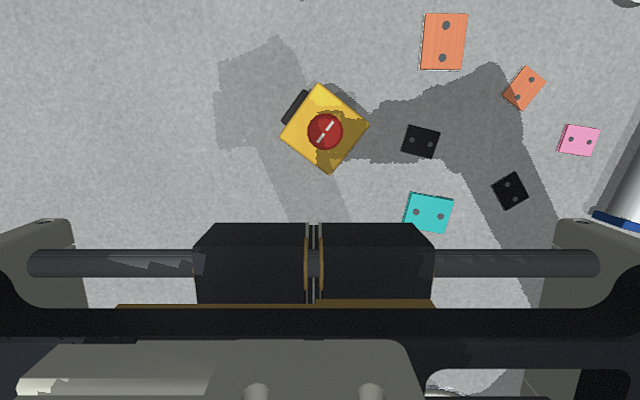

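The wrist view shows the head at (325,132), against a prediction of (327,131) from the top view, which agrees within about 1 mm. I'll press it now.

```bash
python3 - <<'E'
from h import *
im=viewer.get_image("wrist"); c=viewer.get_calibration("wrist")
b=rect(c,im,(172,120,60),(180,255,255),.087,(290,100,360,165))+rect(c,im,(0,150,60),(6,255,255),.087,(290,100,360,165)); print(b)
B=np.array([.485,.317])
manip.servo_line([*B,.11],vel=.15)
z=.09; manip.servo_line([*B,z],vel=.08)
f0=manip.current_force()
while z>.076:
    z-=.001; manip.servo_line([*B,z],vel=.02)
    d=manip.current_force()-f0; print(round(z,4),manip.current_tool_pos()[2].round(4),d.round(1))
    if d[2]>14: break
manip.servo_line([*B,.12],vel=.1)
effector.open_jaws()
print(manip.current_clock())
# look over the puck
manip.move_pose([.545,.06,.20],down(np.radians(70.5)))
c=viewer.get_calibration("wrist"); im=viewer.get_image("wrist")
print(manip.current_clock(),manip.current_tool_pos(),proj(c,[[.6,.0794,.006],[.485,.317,.08]]))
print(*rect(c,im,(3,90,60),(14,255,255),.006),sep="\n")
cv2.imwrite("pics/w2.png",im[:,:,::-1])
E
```

```text
[(array([324., 130.]), 0.4844, 0.3192, 37.5, 37.3, -11.4)]
0.089 0.0892 [-0.5  0.6  0.3]
0.088 0.0881 [-0.  -0.5 -0.1]
0.087 0.0872 [-0.9 -0.2  1.6]
0.086 0.0862 [ 0.  -0.4  2.7]
0.085 0.0851 [ 0.6 -0.5  3.6]
0.084 0.084 [ 1.2 -0.3  2.7]
0.083 0.083 [ 0.5 -0.   2. ]
0.082 0.082 [ 1.3 -0.2  1.9]
0.081 0.081 [ 0.9 -0.3  2.1]
0.08 0.0802 [ 0.5 -0.2  3.6]
0.079 0.0798 [-0.5 -1.8  9.8]
0.078 0.0796 [-2.8 -1.9 14.2]
9.8833
12.35 [0.54489943 0.06040096 0.19990832] [[342.27551871 211.56321121]
 [578.46967544  24.38258156]]
(array([342., 211.]), 0.5993, 0.0786, 43.9, 36.2, -19.5)
(array([443., 198.]), 0.6251, 0.2006, 65.2, 52.3, 13.7)
```

View pics/w2.png

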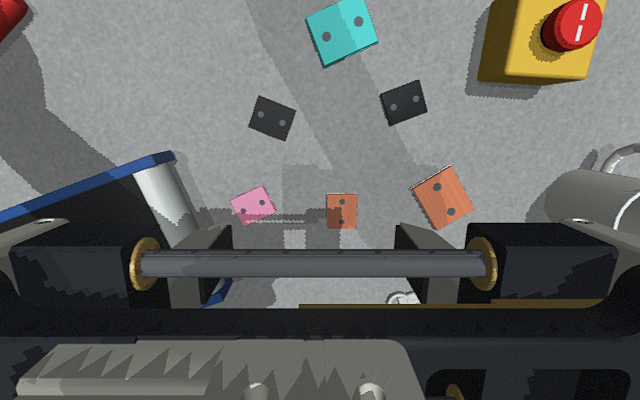

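The button bottomed out at 79.6 mm. The puck is at (342,211), and both cameras agree to 1 mm and on the angle (-19.5°). I'll grasp it now.

```bash
python3 - <<'E'
from h import *
P=np.array([.5995,.0788]); o=down(np.radians(70.5))
manip.servo_line([*P,.06],o,vel=.15)
f0=manip.current_force()
manip.servo_line([*P,.012],o,vel=.08); manip.servo_line([*P,.002],o,vel=.02)
print("down",manip.current_tool_pos(),(manip.current_force()-f0).round(1))
effector.close(f_grip=25); print("gap",manip.current_finger_gap())
manip.servo_line([*P,.03],vel=.05); manip.servo_line([*P,.17],vel=.15)
print("gap",manip.current_finger_gap(),manip.current_clock())
# hover beside the mark, to see it
a=np.radians(76.6); M=np.array([.546,-.302])
manip.move_pose([M[0]-.05,M[1],.24],down(a))
c=viewer.get_calibration("wrist"); im=viewer.get_image("wrist")
print(manip.current_clock(),manip.current_finger_gap(),manip.current_q().round(2),proj(c,[*M,.068]))
print(*rect(c,im,(18,90,80),(32,255,255),.068),sep="\n")
cv2.imwrite("pics/w3.png",im[:,:,::-1])
E
```

```text
down [0.5994605  0.07881848 0.00194266] [-0.3 -1.2 -0.4]
gap 0.03734877355808176
gap 0.03725239383467063 17.6
19.1333 0.03745231303017043 [ 0.67  0.34 -0.22  1.72  0.08  1.09  1.77] [[320.91011592 219.56805269]]
(array([348., 305.]), 0.6619, -0.2925, 402.4, 11.5, 76.7)
(array([388., 264.]), 0.6199, -0.2371, 71.1, 16.0, -6.9)
(array([239., 264.]), 0.579, -0.4103, 70.9, 16.3, -18.2)
(array([320., 193.]), 0.5171, -0.296, 60.3, 9.4, 76.8)
```

View pics/w3.png

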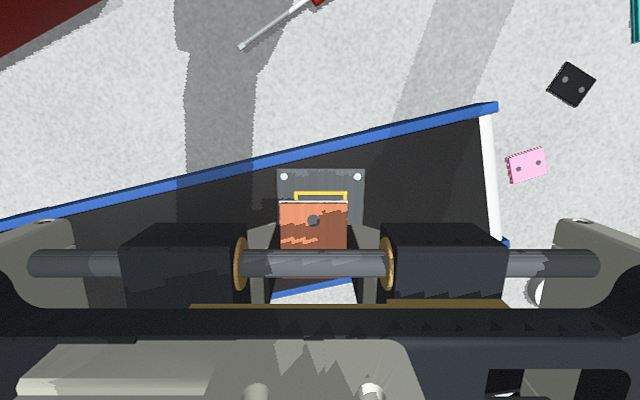

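The puck is held flat at (313,225) with a gap of 37 mm, but it hides part of the outline. I'll shift +x to see the whole outline, then place.

```bash
python3 - <<'E'
from h import *
a=np.radians(76.6); M=np.array([.546,-.302])
manip.servo_line([.63,-.302,.22],down(a),vel=.2)
c=viewer.get_calibration("wrist"); im=viewer.get_image("wrist")
r=[x for x in rect(c,im,(18,90,80),(32,255,255),.068) if 60<x[3]<80 and 50<x[4]<70]
print(proj(c,[*M,.068]),r)
cv2.imwrite("pics/w4.png",im[:,:,::-1])
assert len(r)==1
N=np.array(r[0][1:3]); assert np.linalg.norm(N-M)<.005
T=(N+M)/2; a=np.radians((r[0][5]-13.4)/2+90); o=down(a); print(T,np.degrees(a))
manip.servo_line([*T,.12],o,vel=.15)
f0=manip.current_force()
manip.servo_line([*T,.078],vel=.06)
z=.074; 
while z>.0665:
    manip.servo_line([*T,z],vel=.015); d=manip.current_force()-f0
    print(round(z,4),manip.current_tool_pos().round(4),d.round(1),manip.current_finger_gap())
    if d[2]>3: break
    z-=.001 if z>.0715 else .0005
print(manip.current_clock())
E
```

```text
[[293.34384132 102.61989984]] [(array([292., 101.]), 0.5451, -0.3034, 68.0, 60.4, -13.3)]
[ 0.54555 -0.3027 ] 76.65
0.074 [ 0.5455 -0.3027  0.074 ] [ 0.   1.7 -1.4] 0.03731288935761286
0.073 [ 0.5455 -0.3027  0.0729] [-0.6  0.7 -0.4] 0.037517127403589375
0.072 [ 0.5455 -0.3027  0.0719] [ 0.1  1.3 -0.3] 0.03727322842630666
0.071 [ 0.5455 -0.3027  0.0709] [ 1.3  0.5 -1. ] 0.037424263471227084
0.0705 [ 0.5455 -0.3027  0.0704] [ 0.7  0.9 -0.6] 0.0375451623409052
0.07 [ 0.5456 -0.3027  0.07  ] [-0.1  1.3 -0.2] 0.037091306731686806
0.0695 [ 0.5456 -0.3028  0.07  ] [-1.7  2.3  4.6] 0.03732556099034846
23.8
```

View pics/w4.png

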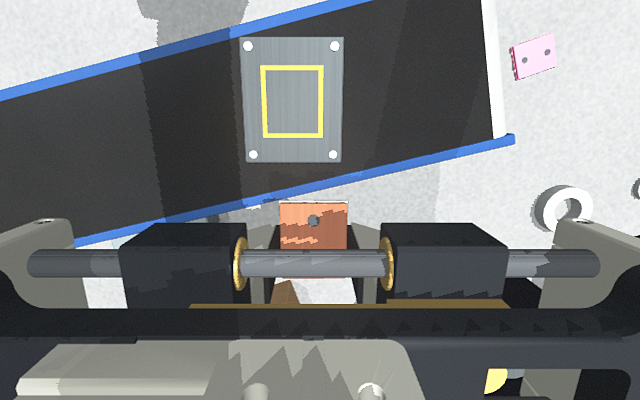

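The outline centre is at (292,101), within 1.5 mm of the top view. Contact came at TCP z = 0.070, exactly as expected. I'll release and check.

```bash
python3 - <<'E'
from h import *
p=manip.current_tool_pos()
effector.open_jaws(); manip.sleep(.2)
manip.servo_line([p[0],p[1],.12],vel=.08)
manip.servo_line([.62,-.302,.2],vel=.2)
c=viewer.get_calibration("wrist"); im=viewer.get_image("wrist")
print(*rect(c,im,(18,90,80),(32,255,255),.068)[-3:],sep="\n"); print("puck",*rect(c,im,(3,90,60),(14,255,255),.074),sep="\n")
t=viewer.get_image("top"); print("btn top",*rect(viewer.get_calibration("top"),t,(170,120,80),(180,255,255),.08,(150,190,230,260)))
cv2.imwrite("pics/w5.png",im[:230,:,::-1]); print(manip.current_clock())
E
```

```text
(array([484., 263.]), 0.7408, -0.1459, 65.0, 29.5, -0.9)
(array([142., 263.]), 0.658, -0.4953, 65.3, 29.7, -27.2)
(array([293., 111.]), 0.5454, -0.3033, 68.1, 60.8, -13.3)
puck
btn top
26.5833
```

View pics/w5.png

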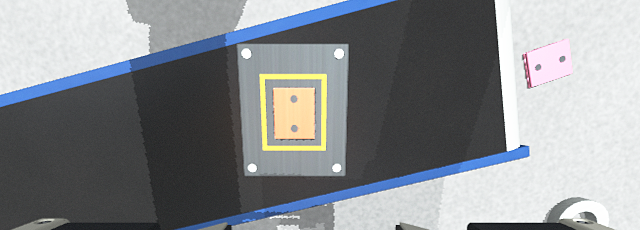

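The puck lies square at (294,113), with the outline centre at (293,112), so it is off by under 2 mm. Now the twist: grip the head at jaw angle 109°, turn to 60° and rise 7 mm.

```bash
python3 - <<'E'
from h import *
B=np.array([.4847,.3188]); a=np.radians(109)
manip.move_pose([*B,.19],down(a))
manip.servo_line([*B,.12],vel=.15); f0=manip.current_force(); manip.servo_line([*B,.063],vel=.06)
print((manip.current_force()-f0).round(1),manip.current_tool_pos())
effector.close(f_grip=20); print("gap",manip.current_finger_gap(),manip.current_clock())
manip.servo_line([*B,.070],down(a-.87),vel=.0035)
print((manip.current_force()-f0).round(1),manip.current_wrist_torque().round(2),manip.current_tool_pos(),manip.current_finger_gap())
effector.open_jaws(); manip.sleep(.2)
manip.servo_line([*B,.14],vel=.1)
manip.move_pose([.43,.317,.26],down(np.radians(76)))
c=viewer.get_calibration("wrist"); im=viewer.get_image("wrist")
print(manip.current_clock(),proj(c,[[*B,.08],[*B,.087]]),*rect(c,im,(172,120,60),(180,255,255),.087,minA=150),sep="\n")
s=viewer.get_image("scene"); w=im[60:200,220:440,::-1]
cv2.imwrite("pics/end.png",np.vstack([cv2.resize(w,(480,305)),cv2.resize(s[140:290,140:480,::-1],(480,212))]))
E
```

```text
[-1.4 -1.9  0.1] [0.48496605 0.31906833 0.06334863]
gap 0.03866171366677764 31.4417
[-3.2 -1.1  4.2] [-0.13  0.67  0.16] [0.48447788 0.31856426 0.06995481] 0.03932038925572335
36.2583
[[325.69592738 220.59955432]
 [325.94163146 222.59973471]]
```

View pics/end.png

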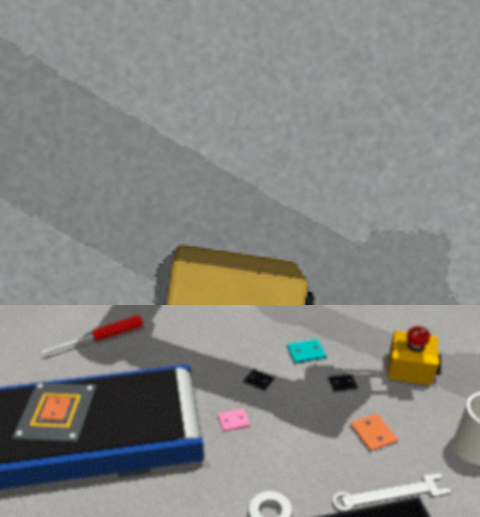

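The scene view shows nothing else disturbed and the puck in its outline, but the wrist view missed the head. I'll compare the head's stripe before and after in the top view.

```bash
python3 - <<'E'
from h import *
manip.servo_line([.40,.10,.26],vel=.2)
t=viewer.get_image("top")[:,:,::-1]; b=cv2.imread("pics/top0.png")
s=viewer.get_image("scene")[:,:,::-1]; d=cv2.imread("pics/scene0.png")
z=lambda im,x,y:cv2.resize(im[y:y+50,x:x+60],(390,290),interpolation=cv2.INTER_CUBIC)
cv2.imwrite("pics/cmp.png",np.vstack([np.hstack([z(b,160,200),z(t,160,200)]),np.hstack([z(d,405,145),z(s,405,145)])]))
print(manip.current_clock())
E
```

```text
37.65
```

View pics/cmp.png

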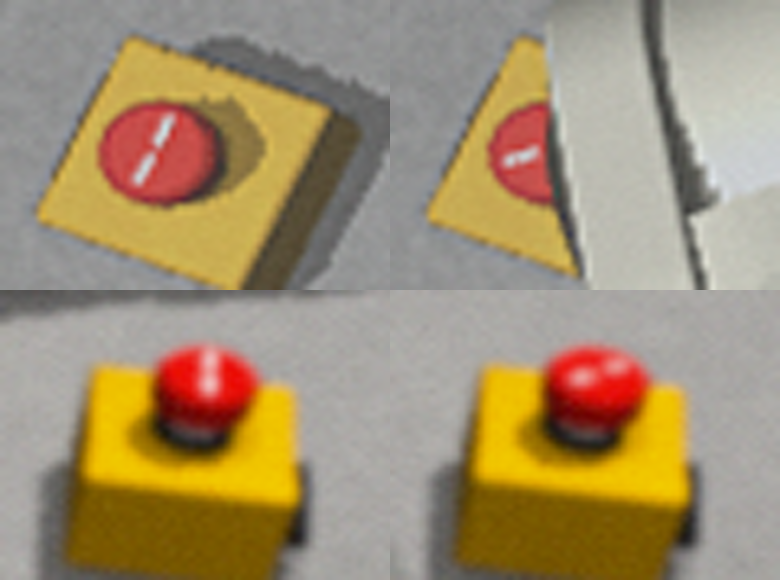

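The stripe turned clockwise by about 45–50° in the top view (from about 65° to about 15–20°). In the scene view the head sits at the same height as before pressing, with its stem visible. The arm is clear of everything.

```bash
python3 -c "
from bench import manip
print(manip.current_clock(),manip.current_force().round(1)); manip.hand_in()"
```

```text
37.65 [0.5 0.8 0.5]
the job is handed in; nothing more can be done
```

The job is finished and handed in at 37.7 s of the 61 s allowed; no verdict was reported.

**What I did:**
- **Stop button pressed:** I pushed the red button down until it hit its end stop, with the top at about 79.6 mm and about 14 N on the tool.
- **Puck placed:** I picked up the small orange puck and set it down with light contact at the expected plate height. I let go with it square in the outline.
- **Button released:** I gripped the red head, twisted it clockwise by 0.87 rad while rising 7 mm, and let go.

**Last checks:**
- **Puck:** it was centred in the outline to within about 2 mm, judged by eye in the wrist view. My colour filter failed to pick it up there, so I have no measured figure. A later scene view still showed it inside the outline.
- **Button:** its stripe had turned about 45–50° clockwise and the head was back at its original height, both judged by eye. The wrist view meant to check this missed the head, and the arm partly hid it in the top view.
- **Down before the twist:** my camera check that the button was still down found nothing, so that rests on the press reading and on the scene description saying it stays down.
- **Other items:** the worn pucks, wrench, bearing and screwdriver looked unmoved in the scene view, and so did the mug, partly cut off in that crop. The arm was clear of everything.

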